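Unclip the test-tile case and park its cover

TASK

Open the blue test-tile case: squeeze the cover's two orange snap tabs inward and lift the cover straight off without forcing it. Stand it on its feet on the bare table, clear of the case and the rack, and let go; then take it again by its black grip block, tabs left alone, and lower it, right way up, between the cheeks of the plywood rack until its feet rest on the rack's floor, and let go (never drop it). Leave the timer, the green glaze jar and the stamp block where they are.

Things in the scene. Friction and masses are not known exactly. Their poses are not given: they have to be found in the camera images.
- cover: White clip-in cover, 70 g: plate 104 (x) x 62 (y) x 4 mm. Origin at the centre of the plate's underside, z up. Feet under both ends (x = +-39 to 43, y = +-23.5 mm) reach down to z = -28 mm: stood on a flat surface, its origin is 28 mm up. Two orange snap tabs stand up through slots. To release: press both tabs in, lift straight up; feet and tabs have left the case after 30 mm.
- cover_top (a point): Centre of the plate's top (z = 4 mm of the cover). The tabs' ears flank it: x = +-8, y = +-20 to +-29 mm (flared outward), tops 16 mm above the plate. Squeeze both at once, fingers closing along the cover's y on their outer faces, fingertips 2 to 4 mm above the plate. Over both ears: 58 mm at rest, 29 mm fully pressed, then about 8 N; grip with 20 N or more.
- grip_block_top (a point): Top centre of the black grip block, 18 x 18 mm, 26 mm high on the middle of the plate. Its top is 30 mm above the cover's origin. Take it with the fingers closing along the cover's x axis, so that they pass clear of the tabs.
- tab_left (a joint): Orange snap tab at the cover's +y side, hinged on a leg below the plate: 0 = sprung out (latched), 0.32 rad = fully pressed inward. Its hook clears the case's top above about 0.22 rad. Springs out again when let go.
- tab_right (a joint): The same at the cover's -y side.
- tile_case: Blue tile case, fixed, 116 (x) x 88 (y) x 44 mm high, with a 90 x 49 mm opening in its 4 mm thick top. Origin at the centre of its underside, z up. At the start the cover lies on top (origin at x = y = 0, z = 44 mm, same yaw), its feet in the opening and its tabs hooked under the top. Two test tiles lie inside.
- cover_rack: Plywood cover rack, fixed. Origin at the centre of its underside, z up. Base 124 (x) x 94 (y) x 8 mm. Two cheeks along x (110 mm long), inner faces at y = +-35 mm, flare outward above z = 48 mm to their tops at z = 64 mm. Two low end stops, inner faces at x = +-49 mm, reach to z = 20 mm.
- rack_floor (a point): Centre of the rack's cork floor, 8 mm above the rack's underside. The parked cover stands on it with its feet between stops and cheeks, long side along the rack's x (either way round), its origin over this point and 28 mm above it.
- timer: Round white wind-up timer with a red knob, 67 mm wide, 45 mm high, loose; origin under its centre. Leave alone.
- glaze_jar: White glaze jar with a green lid, 56 mm wide, 68 mm high, loose; origin under its centre. Leave alone.
- stamp_block: Wooden stamp block with a turned knob, 37 x 42 x 46 mm, loose; origin under its centre. Leave alone.
Things that resemble listed ones, but are neither listed nor needed, are in the scene too. What is shaped like the cover but purple or red is not meant.

How it is judged:
By the outcome, as a careful person would: the job done as asked, in the order asked, and still so for the second after the job is handed in, with the robot touching nothing.
It also fails if it takes over 64 s, if anything falls off the work surface, if the arm or the gripper's body presses on something with over 40 N, if the wrist force passes 120 N, or if a joint passes its speed limit or range.

ROBOT

A 7-joint arm with a two-finger parallel gripper is mounted at the origin on a cart in front of the work surface, level with it; the furniture and walls round the work are solid. World frame = base frame: x ahead of the robot, y to its left, z up, the work surface at z = 0. Lengths are in m, angles in rad, forces in N, time in s.
With the tool pointing down it reaches from about 0.35 to 0.9 m from the base axis. Payload 8.1 kg.
Tool frame: the origin (TCP) lies on the centre line of the jaws, within the pads' length; the fingertips stand 14 mm ahead of it and the grasp point (between the pads) lies 5 mm behind it (arm.tip_reach is the distance from the TCP to the fingertips, in m); z points along the fingers, y is the direction in which the jaws open and shut (so a half turn about z gives the same grasp; the last joint's range is limited). The gripper opens to 92 mm and grips with 3 to 60 N. Pads are 19 mm wide; open, the fingers measure 130 mm over their backs; the gripper's body (75 mm by 190 mm) begins 47 mm behind the grasp point.
Start: joints at [-1.362, 0.434, 0.025, 1.573, -0.012, 1.134, -0.075], TCP at [0.192, 0.595, 0.241] pointing down, gripper open.
Joint ranges: [-2.62, 2.62], [-0.44, 2.09], [-1.27, 1.32], [0.08, 2.57], [-1.32, 4.46], [0.12, 2], [-2.74, 2.74]. Speed limits (rad/s): [2.22, 2.22, 3.01, 3.01, 3.14, 3.14, 3.14].

INTERFACE

Orientations are given as a rotation vector (axis times angle).
In Python, from cell import sensors, vision, arm, nets gives the robot as it stands.
- The arm moves only by the shell command python3 -m handwheel 'ROWS' [FORCE]. ROWS is JSON, a list of rows, each an object of numbers: "tx", "ty", "tz": the shift along the tool's x, y, z in cm; "wx", "wy", "wz": the turn, a rotation vector about the tool's x, y, z in degrees; "claw": the opening, from 0 (shut) to 1 (fully open). A call has 1 to 12 rows; each row is the pose to reach, as a shift and turn from the pose commanded when the call began, along the tool's axes at that moment; what a row does not reach only later rows make up. A row lasts 1/12 s, in which the tool goes at most 41.7 mm and 7.16 degrees, less where a joint would pass 70% of its speed; a pose out of reach is approached as far as the arm can. A call with a gripper value outside its range is refused whole. The fingers move at their own pace and stop on an object; FORCE is the grip in N (left out, the last holds). Time passes only in rows, so rows that repeat a pose let the fingers close. It gives the time, the measured TCP pose, the force and the opening at its end, in the units of the state.
- sensors.observe(): the state, without advancing time (a new reading comes with each control period).
- vision.get_image(name): name is "scene" or "side" or "wrist"; returns (picture, depth): 400x640x3 uint8, blue, green, red; 400x640 float32, m along the optical axis (not along the pixel's ray), 0 where there is no reading.
- vision.camera_model(name): a dict with "K" (3x3 intrinsics, pixels), "k1" (the pictures are not rectified: a ray, as slopes to the right and down, at radius r is drawn at 1 + k1 r^2 times it, then the intrinsics apply), "xyz" and "attitude" of the camera in the world; the wrist camera has in their place "hand_eye" (4x4, takes a point from camera to tool coordinates, whose origin is the TCP and whose axes are the flange's). Camera axes: x right, y down, z forward; pixel columns grow to the right and rows downward; lengths in m; the calibration is good to about 2 mm. A picture is of the moment at which its call begins: read the wrist's pose just before it. camera_model takes no time and is no camera call.
- arm.sign_off(): hands the job in, once; it reports no verdict.
Trained networks look in the newest picture that a camera, given by its name, has taken for a name from the list of things; names that differ only in an ending like _2 or _b are one class to them, and where a whole thing is asked for, a point or a joint stands for the part that bears it (a point fixed in the world has none). Each returns a list of dicts, best first, with "score" (0 to 1); they miss things now and then, are a little off and sometimes report something else, mostly with a low value. They report only what shows in the picture. A call takes as long as a camera call. They do not tell look-alikes from the thing itself.
- nets.cut_out(label, camera): "region" (400x640 bool, what is visible of it) and "uv" ([column, row] in pixels, amid what is visible of it).
The state is a dict: "clock": time; "joints": joint angles; "dq": joint speeds; "joint_efforts": joint torques, N m; "position": TCP position; "ee_rot": TCP orientation; "force": force on the tool from outside, world axes, zero at the start; "ft_torque": the same for the moment, N m; "width": opening from 0.0 (shut) to 1.0 (fully open).
Only numpy, scipy, OpenCV 4.12 (cv2) and the standard library are available. Lean on these libraries where they do the work, as an engineer would, in place of code of your own. Each camera call takes 0.05 s, during which the arm holds its last target.

## Working session

There is one attempt and no reset: what is moved stays moved. The work goes in short steps, Python scripts to look and compute and a shell command to move; the robot and the scene stay as the last step left them, time stands still between calls to the robot, and variables do not carry over. Pictures are saved under pics/ and viewed, and the job is handed in when it is done.

```bash
ls; mkdir -p pics; cat > h.py <<'E'
import numpy as np, cv2
from scipy.spatial.transform import Rotation as R
from cell import sensors, vision, arm, nets
def cam(name, st=None):
    m=vision.camera_model(name); K=np.array(m["K"]); 
    if "hand_eye" in m:
        st=st or sensors.observe(); T=np.eye(4); T[:3,:3]=R.from_rotvec(st["ee_rot"]).as_matrix(); T[:3,3]=st["position"]
        T=T@np.array(m["hand_eye"])
    else:
        T=np.eye(4); a=np.array(m["attitude"]); T[:3,:3]=a if a.shape==(3,3) else R.from_rotvec(a).as_matrix(); T[:3,3]=m["xyz"]
    return K,m["k1"],T
def cloud(name,depth,c):
    K,k1,T=c
    v,u=np.mgrid[0:400,0:640]
    d=np.array([k1,0,0,0],float)
    p=cv2.undistortPoints(np.stack([u,v],-1).reshape(-1,1,2).astype(float),K,d).reshape(400,640,2)
    P=np.concatenate([p*depth[...,None],depth[...,None]],-1)
    return P@T[:3,:3].T+T[:3,3]
def proj(pts,c):
    K,k1,T=c
    p=(np.asarray(pts,float)-T[:3,3])@T[:3,:3]
    return cv2.projectPoints(p.reshape(-1,1,3),np.zeros(3),np.zeros(3),K,np.array([k1,0,0,0],float))[0].reshape(-1,2)
E
python3 - <<'E'
from h import *
for n in ("scene","side","wrist"):
    st=sensors.observe(); im,d=vision.get_image(n); c=cam(n,st)
    cv2.imwrite(f"pics/{n}0.png",im); np.savez(f"{n}0.npz",im=im,d=d)
    print(n,vision.camera_model(n))
    for l in ("cover","tile_case","cover_rack","timer","glaze_jar","stamp_block"):
        P=cloud(n,d,c)
        for r in nets.cut_out(l,n)[:3]:
            g=r["region"]&(d>0); q=P[g]
            print(l,round(r["score"],2),np.round(r["uv"]),g.sum(),np.round(np.median(q,0),3) if len(q) else None, np.round(np.percentile(q,[2,98],axis=0),3).tolist() if len(q) else None)
print(sensors.observe())
E
```

```text
pics
scene {'K': array([[375.40620815,   0.        , 318.67937401],
       [  0.        , 375.40620815, 199.53309315],
       [  0.        ,   0.        ,   1.        ]]), 'k1': -0.07496847011396156, 'xyz': array([-0.17632098, -0.45988774,  0.78390136]), 'attitude': array([-2.03570798,  1.16662235, -0.53252976])}
cover 0.94 [363. 229.] 610 [ 0.492 -0.201  0.049] [[0.449, -0.228, 0.042], [0.549, -0.168, 0.075]]
cover 0.92 [382. 305.] 1125 [ 0.316 -0.342  0.033] [[0.272, -0.379, 0.001], [0.373, -0.303, 0.059]]
cover 0.72 [326. 272.] 866 [ 0.335 -0.177  0.032] [[0.304, -0.221, 0.004], [0.373, -0.122, 0.058]]
tile_case 0.76 [359. 241.] 836 [ 0.45  -0.216  0.038] [[0.44, -0.245, 0.001], [0.553, -0.153, 0.048]]
cover_rack 0.76 [242. 184.] 1012 [0.514 0.242 0.019] [[0.461, 0.177, 0.004], [0.583, 0.285, 0.064]]
cover_rack 0.39 [363. 232.] 642 [ 0.492 -0.201  0.049] [[0.449, -0.23, 0.01], [0.547, -0.168, 0.075]]
timer 0.83 [299. 168.] 253 [0.692 0.123 0.026] [[0.674, 0.101, 0.003], [0.725, 0.156, 0.046]]
glaze_jar 0.67 [368. 192.] 388 [ 0.674 -0.154  0.047] [[0.663, -0.174, 0.004], [0.71, -0.
[... 1864 characters left out ...]
00]])}
{'clock': 1.05, 'joints': array([-1.36163281,  0.43448185,  0.02501477,  1.57320041, -0.01158471,
        1.13399622, -0.07511063]), 'dq': array([-1.61435345e-03,  1.30954152e-03, -9.66842991e-04,  5.82260377e-04,
        6.19759927e-04, -8.65729358e-05,  4.41563551e-04]), 'joint_efforts': array([ 6.07225843e-07, -6.67687798e+01,  9.83689427e-01, -3.14817166e+01,
       -6.08299021e-02,  3.29127756e-02,  4.77673598e-05]), 'position': array([0.1917537 , 0.59487358, 0.24075314]), 'ee_rot': array([4.87889453e-01, 3.10344010e+00, 8.91785328e-05]), 'force': array([0.77069187, 0.54492955, 0.93559403]), 'ft_torque': array([-0.04121919, -0.02544805, -0.01940221]), 'width': 0.9977029867439727}
```

View pics/scene0.png

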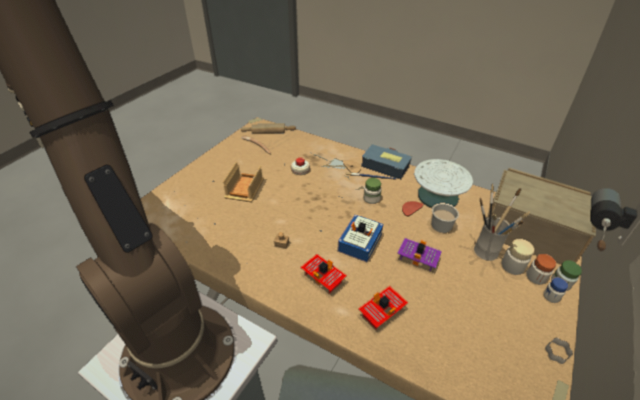

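View pics/side0.png

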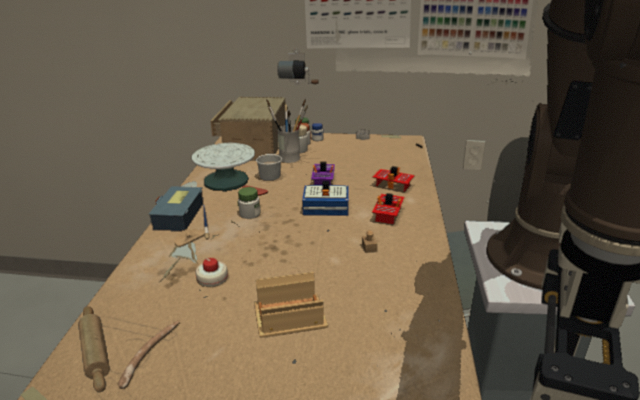

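The scene view shows the white cover on the blue case at about (361,235) and the rack at (243,184). The red and purple look-alikes are separate. Next I fit poses for the case and rack.

```bash
python3 - <<'E'
from h import *
Q=[]
for n in ("scene","side"):
    f=np.load(n+"0.npz"); P=cloud(n,f["d"],cam(n)); ok=f["d"]>0
    Q.append(P[ok])
    t=P[ok]; t=t[(abs(t[:,0]-.35)<.03)&(abs(t[:,1]-.1)<.03)]; print(n,"table z",np.median(t[:,2]),len(t))
    for nm,cx,cy,lo,hi,r in (("case",.497,-.197,.02,.052,.075),("case_z",.497,-.197,.01,.04,.075),("coverplate",.497,-.197,.046,.052,.075),("rackbase",.523,.237,.003,.07,.085),("rackhi",.523,.237,.045,.07,.085)):
        q=P[ok]; q=q[(np.hypot(q[:,0]-cx,q[:,1]-cy)<r)&(q[:,2]>lo)&(q[:,2]<hi)]
        if len(q)>5:
            b=cv2.minAreaRect(q[:,:2].astype(np.float32)*1000); print(n,nm,len(q),np.round(b[0]),np.round(b[1]),round(b[2],1),np.round(np.percentile(q[:,2],[5,50,95]),4))
q=np.vstack(Q)
for nm,cx,cy,lo,hi,r in (("case",.497,-.197,.02,.052,.075),("rackbase",.523,.237,.003,.07,.085)):
    s=q[(np.hypot(q[:,0]-cx,q[:,1]-cy)<r)&(q[:,2]>lo)&(q[:,2]<hi)]
    b=cv2.minAreaRect(s[:,:2].astype(np.float32)*1000);print(nm,b)
E
```

```text
scene table z 0.00025331325152683215 434
scene case 1104 [ 500. -198.] [121.  90.] 4.0 [0.0257 0.0458 0.0503]
scene case_z 328 [ 497. -200.] [115.  87.] 2.9 [0.0109 0.0252 0.0386]
scene coverplate 534 [ 498. -198.] [115.  86.] 3.5 [0.0463 0.0484 0.0509]
scene rackbase 1077 [522. 230.] [155. 166.] 74.0 [0.0041 0.0161 0.0631]
scene rackhi 245 [526. 234.] [116.  89.] 17.7 [0.0463 0.0555 0.0651]
side table z 0.00016124608947398755 495
side case 1032 [ 502. -195.] [116.  96.] 3.5 [0.0233 0.0445 0.0499]
side case_z 499 [ 510. -168.] [ 91. 116.] 42.2 [0.0109 0.0251 0.0384]
side coverplate 403 [ 501. -195.] [112.  84.] 1.5 [0.0466 0.0485 0.0506]
side rackbase 3679 [520. 245.] [165. 118.] 17.1 [0.0066 0.0328 0.0616]
side rackhi 1197 [527. 238.] [111.  94.] 18.3 [0.046  0.0538 0.0633]
case ((499.85430908203125, -195.37953186035156), (120.99259185791016, 95.98023223876953), 3.6739654541015625)
rackbase ((523.1116333007812, 231.3797607421875), (156.4272918701172, 166.62234497070312), 76.86591339111328)
```

```bash
cat >> h.py <<'E'
def delta(x,y,z,yaw):
    """target TCP, tool down, jaw(y) axis at yaw deg; print tool-frame shift cm and turn deg"""
    st=sensors.observe(); R0=R.from_rotvec(st["ee_rot"]); p=np.array(st["position"])
    best=None
    for a in (yaw,yaw+180):
        a=np.radians(a); yv=np.array([np.cos(a),np.sin(a),0]); zv=np.array([0,0,-1.]); xv=np.cross(yv,zv)
        w=(R0.inv()*R.from_matrix(np.stack([xv,yv,zv],1))).as_rotvec(degrees=True)
        if best is None or np.linalg.norm(w)<np.linalg.norm(best): best=w
    t=R0.inv().apply(np.array([x,y,z])-p)*100
    print("t",4*0+np.round(t,2),"w",np.round(best,2),"clock",st["clock"],"pos",np.round(p,4),"F",np.round(st["force"],1),"width",round(st["width"],3))
E
python3 -c "
from h import *
delta(.50,.237,.30,90+18); delta(.48,-.197,.28,93.5)"
```

```text
t [-40.32 -24.6   -5.93] w [  0.     0.   -35.87] clock 1.05 pos [0.1918 0.5949 0.2408] F [0.8 0.5 0.9] width 0.998
t [-51.73 -66.52  -3.93] w [  0.     0.   -21.37] clock 1.05 pos [0.1918 0.5949 0.2408] F [0.8 0.5 0.9] width 0.998
```

```bash
python3 -m handwheel '[{"tx":-3,"ty":-2,"tz":-1,"wz":-3},{"tx":-7,"ty":-4,"tz":-2,"wz":-6},{"tx":-11,"ty":-7,"tz":-4,"wz":-10},{"tx":-15,"ty":-9,"tz":-6,"wz":-14},{"tx":-19,"ty":-11.5,"tz":-6,"wz":-18},{"tx":-23,"ty":-14,"tz":-6,"wz":-22},{"tx":-27,"ty":-16.5,"tz":-6,"wz":-26},{"tx":-31,"ty":-19,"tz":-6,"wz":-30},{"tx":-35,"ty":-21,"tz":-6,"wz":-33},{"tx":-38,"ty":-23.5,"tz":-6,"wz":-36},{"tx":-40,"ty":-24.6,"tz":-6,"wz":-36},{"tx":-40,"ty":-24.6,"tz":-6,"wz":-36,"claw":1}]'
python3 - <<'E'
from h import *
n="wrist"
st=sensors.observe(); im,d=vision.get_image(n); c=cam(n,st)
print(st["dq"].round(3),st["position"],st["clock"])
cv2.imwrite("pics/wr1.png",im); np.savez("wr1.npz",im=im,d=d,T=c[2])
P=cloud(n,d,c); ok=d>0
q=P[ok]; 
for lo,hi in ((.003,.07),(.005,.012),(.045,.07),(.058,.07)):
    s=q[(np.hypot(q[:,0]-.526,q[:,1]-.237)<.085)&(q[:,2]>lo)&(q[:,2]<hi)]
    b=cv2.minAreaRect(s[:,:2].astype(np.float32)*1000); print(lo,hi,len(s),b)
for r in nets.cut_out("cover_rack",n)[:2]: print(r["score"],r["uv"])
E
```

```text
[-0.002  0.001 -0.001  0.001  0.001 -0.     0.   ] [0.1917537  0.59487358 0.24075314] 1.05
0.003 0.07 0 ((0.0, 0.0), (0.0, 0.0), 0.0)
0.005 0.012 0 ((0.0, 0.0), (0.0, 0.0), 0.0)
0.045 0.07 0 ((0.0, 0.0), (0.0, 0.0), 0.0)
0.058 0.07 0 ((0.0, 0.0), (0.0, 0.0), 0.0)invalid input
```

View pics/wr1.png

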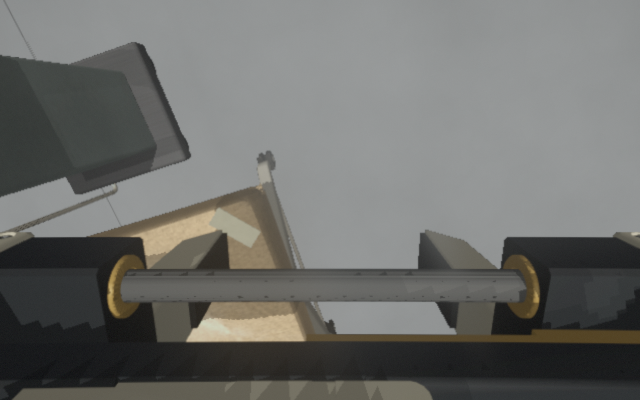

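Nothing moved: the call was refused, and the wrist picture shows only the table corner at (265,185). I'll try a minimal row.

```bash
python3 -m handwheel '[{"tx":-3,"ty":-2,"tz":-1,"wx":0,"wy":0,"wz":-3,"claw":1}]'
```

```text
clock: 1.23
position: [0.2079, 0.5701, 0.2487]
ee_rot: [-0.393, -3.113, 0.001]
force: [-0.8, -0.4, 0.1]
width: 1.0
```

```bash
python3 -c "
from h import *
delta(.50,.237,.30,90+18)"
```

```text
t [-36.56 -25.    -5.26] w [  0.    -0.25 -32.41] clock 1.2333 pos [0.2079 0.5701 0.2487] F [-0.8 -0.4  0.1] width 1.0
```

```bash
python3 -m handwheel '[{"tx":-3.3,"ty":-2.2,"tz":-2,"wx":0,"wy":0,"wz":-3,"claw":1},{"tx":-6.6,"ty":-4.5,"tz":-3,"wx":0,"wy":0,"wz":-6,"claw":1},{"tx":-10,"ty":-6.8,"tz":-4,"wx":0,"wy":0,"wz":-9,"claw":1},{"tx":-13.3,"ty":-9.1,"tz":-5,"wx":0,"wy":0,"wz":-12,"claw":1},{"tx":-16.6,"ty":-11.4,"tz":-5.3,"wx":0,"wy":0,"wz":-15,"claw":1},{"tx":-20,"ty":-13.7,"tz":-5.3,"wx":0,"wy":0,"wz":-18,"claw":1},{"tx":-23.3,"ty":-16,"tz":-5.3,"wx":0,"wy":0,"wz":-21,"claw":1},{"tx":-26.6,"ty":-18.3,"tz":-5.3,"wx":0,"wy":0,"wz":-24,"claw":1},{"tx":-30,"ty":-20.6,"tz":-5.3,"wx":0,"wy":0,"wz":-27,"claw":1},{"tx":-33.3,"ty":-22.9,"tz":-5.3,"wx":0,"wy":0,"wz":-30,"claw":1},{"tx":-36.5,"ty":-25,"tz":-5.3,"wx":0,"wy":0,"wz":-32.4,"claw":1},{"tx":-36.5,"ty":-25,"tz":-5.3,"wx":0,"wy":0,"wz":-32.4,"claw":1}]'
cat > look.py <<'E'
import sys
from h import *
tag,cx,cy=sys.argv[1],float(sys.argv[2]),float(sys.argv[3]); bands=[tuple(map(float,b.split(","))) for b in sys.argv[4:]]
n="wrist"
st=sensors.observe(); im,d=vision.get_image(n); c=cam(n,st)
print(st["dq"].round(3),st["position"],st["clock"])
cv2.imwrite(f"pics/{tag}.png",im); np.savez(f"{tag}.npz",im=im,d=d,T=c[2])
P=cloud(n,d,c); q=P[d>0]
for lo,hi,r in bands:
    s=q[(np.hypot(q[:,0]-cx,q[:,1]-cy)<r)&(q[:,2]>lo)&(q[:,2]<hi)]
    if len(s)<5: print(lo,hi,len(s)); continue
    b=cv2.minAreaRect(s[:,:2].astype(np.float32)*1000); print(lo,hi,len(s),np.round(b[0],1),np.round(b[1],1),round(b[2],1),np.round(np.median(s,0),4))
E
python3 look.py wr2 .526 .237 .003,.07,.085 .004,.012,.085 .045,.07,.085 .058,.07,.085 -.01,.003,.15
```

```text
clock: 2.23
position: [0.508, 0.223, 0.304]
ee_rot: [-0.465, 3.104, -0.006]
force: [0.2, -1.7, -0.5]
width: 1.002
[-0.067 -0.015 -0.083  0.025 -0.026  0.004 -0.19 ] [0.50799193 0.22302849 0.30400706] 2.2333
0.003 0.07 7967 [531.4 236.2] [150.1 155. ] 3.1 [0.5226 0.2352 0.0095]
0.004 0.012 4954 [538.  227.8] [147.3 104.2] 13.2 [0.5224 0.2348 0.0087]
0.045 0.07 1999 [527.3 235.7] [110.8  90.6] 18.0 [0.5242 0.2544 0.0589]
0.058 0.07 1084 [527.5 235.7] [110.5  90.6] 18.0 [0.5245 0.2567 0.0624]
-0.01 0.003 33912 [520.7 235.2] [287.5 299.7] 17.8 [0.5027 0.2289 0.0007]
```

View pics/wr2.png

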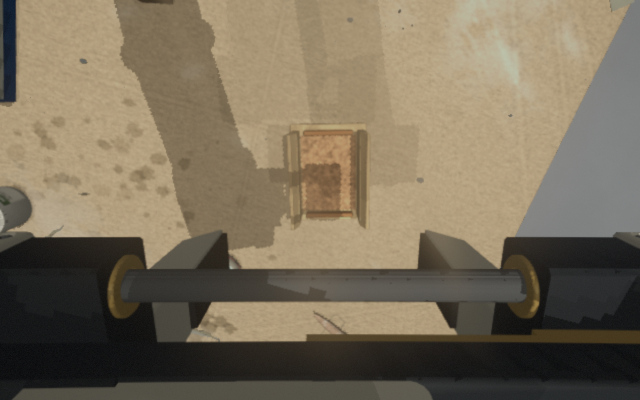

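Rack fitted at (0.527, 0.236), yaw 18°, cheeks along x; picture has it at (330,178). On to the case.

```bash
python3 -c "
from h import *
delta(.47,-.197,.25,93.5)"
```

```text
t [ 15.86 -39.45   5.44] w [-0.1   0.06 13.6 ] clock 2.2833 pos [0.5055 0.2268 0.3038] F [-0.3  1.4 -0.1] width 1.001
```

```bash
python3 -m handwheel '[{"tx":1.4,"ty":-3.5,"tz":0,"wx":0,"wy":0,"wz":1,"claw":1},{"tx":2.8,"ty":-7,"tz":0.5,"wx":0,"wy":0,"wz":2.5,"claw":1},{"tx":4.2,"ty":-10.5,"tz":1,"wx":0,"wy":0,"wz":4,"claw":1},{"tx":5.6,"ty":-14,"tz":1.5,"wx":0,"wy":0,"wz":5,"claw":1},{"tx":7,"ty":-17.5,"tz":2,"wx":0,"wy":0,"wz":6,"claw":1},{"tx":8.4,"ty":-21,"tz":2.5,"wx":0,"wy":0,"wz":8,"claw":1},{"tx":9.8,"ty":-24.5,"tz":3,"wx":0,"wy":0,"wz":9,"claw":1},{"tx":11.2,"ty":-28,"tz":3.5,"wx":0,"wy":0,"wz":10,"claw":1},{"tx":12.6,"ty":-31.5,"tz":4,"wx":0,"wy":0,"wz":11,"claw":1},{"tx":14,"ty":-35,"tz":4.5,"wx":0,"wy":0,"wz":12,"claw":1},{"tx":15.8,"ty":-39.4,"tz":5.4,"wx":0,"wy":0,"wz":13.6,"claw":1},{"tx":15.8,"ty":-39.4,"tz":5.4,"wx":0,"wy":0,"wz":13.6,"claw":1}]'
python3 -m handwheel '[{"tx":0,"ty":0,"tz":0,"wx":0,"wy":0,"wz":0,"claw":1},{"tx":0,"ty":0,"tz":0,"wx":0,"wy":0,"wz":0,"claw":1},{"tx":0,"ty":0,"tz":0,"wx":0,"wy":0,"wz":0,"claw":1}]'
python3 look.py wr3 .499 -.197 .02,.052,.08 .036,.046,.08 .0462,.052,.07 .055,.08,.06 .070,.082,.06 -.01,.003,.15
```

```text
clock: 3.28
position: [0.469, -0.1979, 0.2492]
ee_rot: [0.095, -3.139, 0.004]
force: [-0.3, -1.2, 0.9]
width: 1.002
clock: 3.53
position: [0.4714, -0.1898, 0.2498]
ee_rot: [-0.112, 3.139, 0.002]
force: [-0.1, 1.2, -0.1]
width: 0.997
[-0.008 -0.005 -0.    -0.001  0.003 -0.001  0.005] [ 0.4714447  -0.18976267  0.2497952 ] 3.5333
0.02 0.052 8468 [ 501.5 -197.3] [118.   88.2] 3.2 [ 0.489  -0.1977  0.0475]
0.036 0.046 3407 [ 501.5 -197.3] [118.   88.2] 3.2 [ 0.4924 -0.1988  0.0442]
0.0462 0.052 4861 [ 499.4 -197.9] [ 75.  110.3] 88.7 [ 0.4887 -0.1975  0.0484]
0.055 0.08 676 [ 501.3 -197.6] [18.6 56.8] 5.1 [ 0.4996 -0.1975  0.0723]
0.07 0.082 355 [ 501.4 -197.2] [18.6 17.2] 4.0 [ 0.5007 -0.1972  0.074 ]
-0.01 0.003 35914 [ 494.8 -195.6] [299.  287.6] 66.8 [ 0.4577 -0.1963  0.0007]
```

View pics/wr3.png

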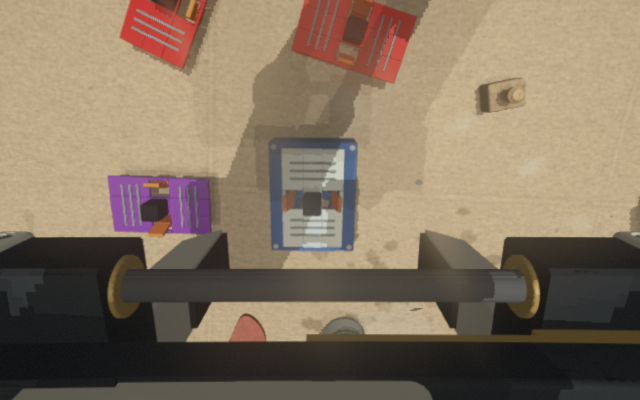

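The wrist view shows the case with the white cover at (313,200) and its ears at (290,200) and (336,200), aligned with the jaws. The fit is (0.501, -0.1975), yaw 3.3°, and the heights agree (plate 0.048, block 0.074). Now I go down.

```bash
python3 -c "
from h import *
delta(.501,-.1974,.065,93.3)"
```

```text
t [-2.87 -0.99 18.49] w [0.05 0.03 0.82] clock 3.5833 pos [ 0.4715 -0.1897  0.2499] F [0.5 0.6 0.2] width 1.0
```

```bash
python3 -m handwheel '[{"tx":-1,"ty":-0.5,"tz":2.5,"wx":0,"wy":0,"wz":0.8,"claw":1},{"tx":-2.87,"ty":-1,"tz":5,"wx":0,"wy":0,"wz":0.8,"claw":1},{"tx":-2.87,"ty":-1,"tz":8,"wx":0,"wy":0,"wz":0.8,"claw":1},{"tx":-2.87,"ty":-1,"tz":11,"wx":0,"wy":0,"wz":0.8,"claw":1},{"tx":-2.87,"ty":-1,"tz":13,"wx":0,"wy":0,"wz":0.8,"claw":1},{"tx":-2.87,"ty":-1,"tz":14,"wx":0,"wy":0,"wz":0.8,"claw":1},{"tx":-2.87,"ty":-1,"tz":14,"wx":0,"wy":0,"wz":0.8,"claw":1},{"tx":-2.87,"ty":-1,"tz":14,"wx":0,"wy":0,"wz":0.8,"claw":1},{"tx":-2.87,"ty":-1,"tz":14,"wx":0,"wy":0,"wz":0.8,"claw":1}]'
python3 look.py wr4 .501 -.1974 .02,.052,.08 .055,.08,.06 .070,.082,.06
python3 -c "
from h import *
delta(.501,-.1974,.065,93.3)"
```

```text
clock: 4.33
position: [0.5013, -0.1998, 0.1112]
ee_rot: [-0.087, 3.138, -0.001]
force: [-0.1, 0.4, 0.5]
width: 0.997
[ 0.003 -0.008  0.006 -0.    -0.001 -0.004  0.002] [ 0.50127    -0.19980938  0.11117852] 4.3333
0.02 0.052 18395 [ 490.6 -198.2] [95.8 88.3] 3.3 [ 0.4784 -0.1988  0.0475]
0.055 0.08 2006 [ 500.7 -197.5] [17.9 57.4] 3.3 [ 0.4988 -0.1976  0.071 ]
0.07 0.082 1022 [ 500.7 -197.4] [17.8 17.8] 2.7 [ 0.5    -0.1976  0.074 ]
t [0.02 0.26 4.63] w [-0.03  0.15 -0.14] clock 4.3833 pos [ 0.5013 -0.2     0.1113] F [-0.1  0.5 -0. ] width 0.999
```

View pics/wr4.png

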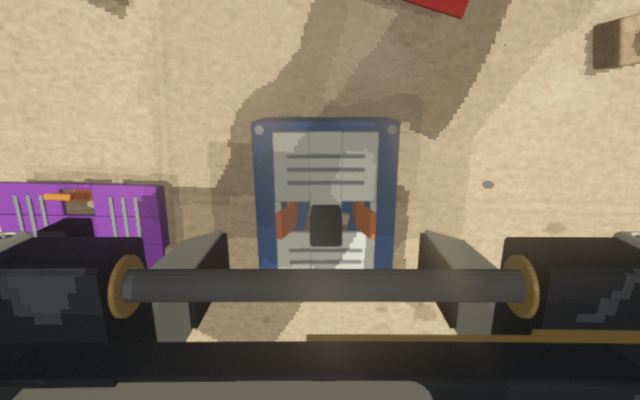

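Cover at (325,220) lies midway between the open fingers. I lower to the ears.

```bash
python3 -m handwheel '[{"tx":0,"ty":0.24,"tz":1,"wx":0,"wy":0,"wz":0,"claw":1},{"tx":0,"ty":0.24,"tz":2,"wx":0,"wy":0,"wz":0,"claw":1},{"tx":0,"ty":0.24,"tz":3,"wx":0,"wy":0,"wz":0,"claw":1},{"tx":0,"ty":0.24,"tz":3.8,"wx":0,"wy":0,"wz":0,"claw":1},{"tx":0,"ty":0.24,"tz":4.3,"wx":0,"wy":0,"wz":0,"claw":1},{"tx":0,"ty":0.24,"tz":4.6,"wx":0,"wy":0,"wz":0,"claw":1},{"tx":0,"ty":0.24,"tz":4.6,"wx":0,"wy":0,"wz":0,"claw":1},{"tx":0,"ty":0.24,"tz":4.6,"wx":0,"wy":0,"wz":0,"claw":1},{"tx":0,"ty":0.24,"tz":4.6,"wx":0,"wy":0,"wz":0,"claw":1}]' 25
python3 -c "
from h import *
delta(.5007,-.1975,.065,93.3)"
```

```text
clock: 5.13
position: [0.5002, -0.1977, 0.064]
ee_rot: [-0.086, 3.14, -0.0]
force: [-0.5, -0.5, 0.4]
width: 0.999
t [-0.05  0.02 -0.1 ] w [-0.01  0.03 -0.18] clock 5.1333 pos [ 0.5002 -0.1977  0.064 ] F [-0.5 -0.5  0.4] width 0.999
```

```bash
python3 -m handwheel '[{"tx":-0.03,"ty":0,"tz":-0.1,"wx":0,"wy":0,"wz":0,"claw":1},{"tx":-0.03,"ty":0,"tz":-0.1,"wx":0,"wy":0,"wz":0,"claw":0.6},{"tx":-0.03,"ty":0,"tz":-0.1,"wx":0,"wy":0,"wz":0,"claw":0.4},{"tx":-0.03,"ty":0,"tz":-0.1,"wx":0,"wy":0,"wz":0,"claw":0.2},{"tx":-0.03,"ty":0,"tz":-0.1,"wx":0,"wy":0,"wz":0,"claw":0},{"tx":-0.03,"ty":0,"tz":-0.1,"wx":0,"wy":0,"wz":0,"claw":0},{"tx":-0.03,"ty":0,"tz":-0.1,"wx":0,"wy":0,"wz":0,"claw":0},{"tx":-0.03,"ty":0,"tz":-0.1,"wx":0,"wy":0,"wz":0,"claw":0},{"tx":-0.03,"ty":0,"tz":-0.1,"wx":0,"wy":0,"wz":0,"claw":0},{"tx":-0.03,"ty":0,"tz":-0.1,"wx":0,"wy":0,"wz":0,"claw":0},{"tx":-0.03,"ty":0,"tz":-0.1,"wx":0,"wy":0,"wz":0,"claw":0}]' 25
python3 look.py wr5 .501 -.1974 .055,.08,.06
```

```text
clock: 6.05
position: [0.5004, -0.1977, 0.0649]
ee_rot: [-0.086, 3.14, -0.0]
force: [0.5, -0.3, 0.2]
width: 0.323
[ 0.     0.005 -0.003  0.004 -0.001 -0.005 -0.   ] [ 0.50036333 -0.19766935  0.06494237] 6.05
0.055 0.08 3243 [ 497.8 -196.8] [17.9 56.8] 2.9 [ 0.4921 -0.1971  0.0675]
```

View pics/wr5.png

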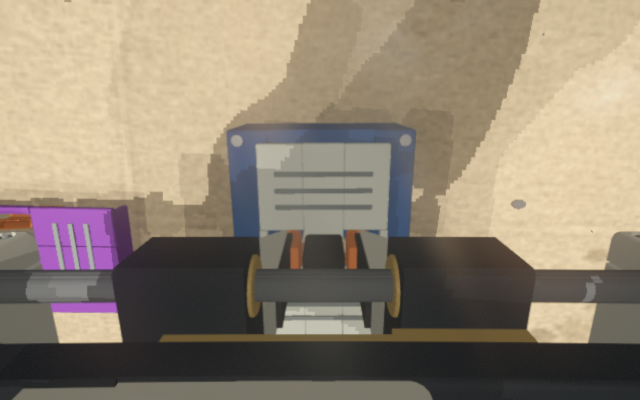

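Both ears are pressed in (at (296,250) and (350,250)), opening 29.7 mm. I lift gently and watch the force.

```bash
python3 -m handwheel '[{"tx":0,"ty":0,"tz":-0.1,"wx":0,"wy":0,"wz":0,"claw":0},{"tx":0,"ty":0,"tz":-0.2,"wx":0,"wy":0,"wz":0,"claw":0},{"tx":0,"ty":0,"tz":-0.3,"wx":0,"wy":0,"wz":0,"claw":0},{"tx":0,"ty":0,"tz":-0.5,"wx":0,"wy":0,"wz":0,"claw":0},{"tx":0,"ty":0,"tz":-0.5,"wx":0,"wy":0,"wz":0,"claw":0},{"tx":0,"ty":0,"tz":-0.5,"wx":0,"wy":0,"wz":0,"claw":0}]' 30
python3 look.py wr6 .47 -.1974 .046,.07,.04
```

```text
clock: 6.6
position: [0.5004, -0.1976, 0.0699]
ee_rot: [-0.086, 3.14, -0.0]
force: [0.5, -0.1, -0.8]
width: 0.31
[ 0.001  0.002 -0.     0.003 -0.002 -0.004  0.002] [ 0.50037718 -0.19760435  0.06987975] 6.6
0.046 0.07 13554 [ 477.  -199.1] [62.  64.5] 3.5 [ 0.4725 -0.1982  0.0534]
```

View pics/wr6.png

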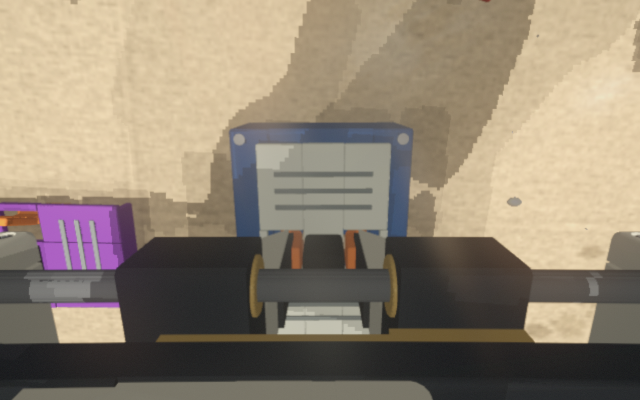

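Plate top rose to 0.0534 and the wrist force stays below 1 N, so it's free. I lift on.

```bash
python3 -m handwheel '[{"tx":0,"ty":0,"tz":-0.4,"wx":0,"wy":0,"wz":0,"claw":0},{"tx":0,"ty":0,"tz":-0.9,"wx":0,"wy":0,"wz":0,"claw":0},{"tx":0,"ty":0,"tz":-1.5,"wx":0,"wy":0,"wz":0,"claw":0},{"tx":0,"ty":0,"tz":-2.2,"wx":0,"wy":0,"wz":0,"claw":0},{"tx":0,"ty":0,"tz":-3,"wx":0,"wy":0,"wz":0,"claw":0},{"tx":0,"ty":0,"tz":-4,"wx":0,"wy":0,"wz":0,"claw":0},{"tx":0,"ty":0,"tz":-5,"wx":0,"wy":0,"wz":0,"claw":0},{"tx":0,"ty":0,"tz":-6,"wx":0,"wy":0,"wz":0,"claw":0},{"tx":0,"ty":0,"tz":-7,"wx":0,"wy":0,"wz":0,"claw":0},{"tx":0,"ty":0,"tz":-7.5,"wx":0,"wy":0,"wz":0,"claw":0},{"tx":0,"ty":0,"tz":-7.5,"wx":0,"wy":0,"wz":0,"claw":0}]'
python3 look.py wr7 .47 -.1974 .1,.18,.04
python3 -c "
from h import *
st=sensors.observe();print(st['joints'].round(2),st['force'])
delta(.52,.03,.145,108)"
```

```text
clock: 7.57
position: [0.5011, -0.1978, 0.1463]
ee_rot: [-0.086, 3.138, -0.001]
force: [-0.6, 0.1, -1.0]
width: 0.313
[ 0.005  0.022 -0.007  0.021 -0.009 -0.026  0.008] [ 0.50108063 -0.19779872  0.14625837] 7.5667
0.1 0.18 16276 [ 478.8 -198. ] [58.7 62. ] 3.5 [ 0.4784 -0.198   0.1299]
[-0.01  0.41  0.38  1.92 -0.2   0.84  2.1 ] [-1.07111603 -0.56980261  0.05888721]
t [-3.18 22.62  0.04] w [ -0.02   0.07 -14.86] clock 7.6167 pos [ 0.5007 -0.1976  0.1454] F [-1.1 -0.6  0.1] width 0.313
```

View pics/wr7.png

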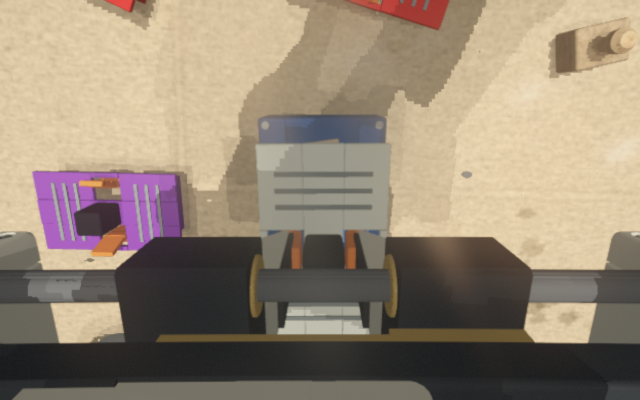

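The cover (322,185) hangs level in the jaws above the case. I carry it to the free table between case and rack.

```bash
python3 -m handwheel '[{"tx":-0.2,"ty":1,"tz":0,"wx":0,"wy":0,"wz":-1,"claw":0},{"tx":-0.5,"ty":3,"tz":0,"wx":0,"wy":0,"wz":-2.5,"claw":0},{"tx":-1,"ty":6,"tz":0,"wx":0,"wy":0,"wz":-4,"claw":0},{"tx":-1.3,"ty":9,"tz":0,"wx":0,"wy":0,"wz":-6,"claw":0},{"tx":-1.7,"ty":12,"tz":0,"wx":0,"wy":0,"wz":-8,"claw":0},{"tx":-2.1,"ty":15,"tz":0,"wx":0,"wy":0,"wz":-10,"claw":0},{"tx":-2.5,"ty":18,"tz":0,"wx":0,"wy":0,"wz":-12,"claw":0},{"tx":-2.9,"ty":20.5,"tz":0,"wx":0,"wy":0,"wz":-14,"claw":0},{"tx":-3.1,"ty":22,"tz":0,"wx":0,"wy":0,"wz":-14.9,"claw":0},{"tx":-3.2,"ty":22.6,"tz":0,"wx":0,"wy":0,"wz":-14.9,"claw":0},{"tx":-3.2,"ty":22.6,"tz":0,"wx":0,"wy":0,"wz":-14.9,"claw":0},{"tx":-3.2,"ty":22.6,"tz":0,"wx":0,"wy":0,"wz":-14.9,"claw":0}]'
python3 look.py wr8 .49 .03 .1,.18,.04
python3 -c "
from h import *
st=sensors.observe();print(st['joints'].round(2))
delta(.52,.03,.049,108)"
```

```text
clock: 8.62
position: [0.5197, 0.0286, 0.1445]
ee_rot: [0.49, -3.102, 0.001]
force: [0.6, 0.3, -0.7]
width: 0.311
[ 0.018 -0.004  0.015  0.003  0.001 -0.002  0.003] [0.5196784  0.02862211 0.14448001] 8.6167
0.1 0.18 15846 [500.3  23.7] [63.1 61.3] 18.3 [0.4984 0.0235 0.1283]
[-0.37  0.38  0.28  1.96 -0.14  0.82  1.87]
t [-0.09  0.19  9.56] w [-0.05 -0.04 -0.12] clock 8.6667 pos [0.5197 0.028  0.1446] F [-0.5  0.4 -1.1] width 0.309
```

View pics/wr8.png

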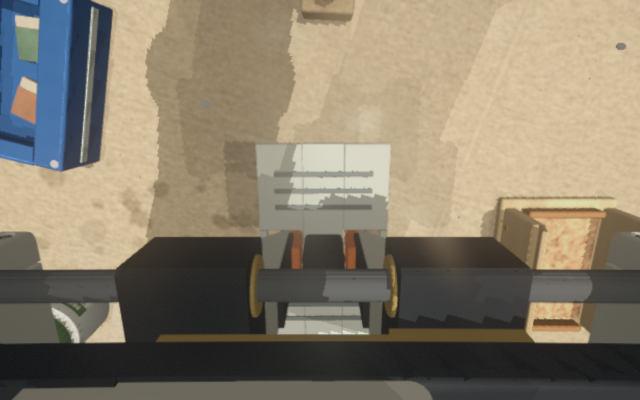

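The area below is bare; case at left, rack at right. I lower.

```bash
python3 -m handwheel '[{"tx":0,"ty":0,"tz":1,"wx":0,"wy":0,"wz":0,"claw":0},{"tx":0,"ty":0,"tz":2.5,"wx":0,"wy":0,"wz":0,"claw":0},{"tx":0,"ty":0,"tz":4,"wx":0,"wy":0,"wz":0,"claw":0},{"tx":0,"ty":0,"tz":5.5,"wx":0,"wy":0,"wz":0,"claw":0},{"tx":0,"ty":0,"tz":7,"wx":0,"wy":0,"wz":0,"claw":0},{"tx":0,"ty":0,"tz":8,"wx":0,"wy":0,"wz":0,"claw":0},{"tx":0,"ty":0,"tz":8.7,"wx":0,"wy":0,"wz":0,"claw":0},{"tx":0,"ty":0,"tz":9.2,"wx":0,"wy":0,"wz":0,"claw":0},{"tx":0,"ty":0,"tz":9.2,"wx":0,"wy":0,"wz":0,"claw":0},{"tx":0,"ty":0,"tz":9.2,"wx":0,"wy":0,"wz":0,"claw":0},{"tx":0,"ty":0,"tz":9.2,"wx":0,"wy":0,"wz":0,"claw":0}]'
python3 look.py wr9 .49 .02 .02,.05,.04 -.01,.004,.15
```

```text
clock: 9.58
position: [0.5204, 0.0298, 0.0533]
ee_rot: [-0.492, 3.102, 0.0]
force: [0.0, -0.9, -0.7]
width: 0.315
[-0.002 -0.004  0.    -0.001  0.    -0.    -0.   ] [0.52036435 0.02980989 0.0532653 ] 9.5833
0.02 0.05 12864 [498.9  23.7] [58.3 61.9] 18.3 [0.4926 0.0221 0.0367]
-0.01 0.004 116382 [478.3  16.2] [147.7 299.9] 18.0 [0.4586 0.0034 0.0006]
```

```bash
python3 -m handwheel '[{"tx":0,"ty":0,"tz":0.1,"wx":0,"wy":0,"wz":0,"claw":0},{"tx":0,"ty":0,"tz":0.2,"wx":0,"wy":0,"wz":0,"claw":0},{"tx":0,"ty":0,"tz":0.3,"wx":0,"wy":0,"wz":0,"claw":0},{"tx":0,"ty":0,"tz":0.4,"wx":0,"wy":0,"wz":0,"claw":0},{"tx":0,"ty":0,"tz":0.4,"wx":0,"wy":0,"wz":0,"claw":0},{"tx":0,"ty":0,"tz":0.4,"wx":0,"wy":0,"wz":0,"claw":0}]'
python3 look.py wr10 .49 .02 .02,.05,.04
```

```text
clock: 10.13
position: [0.52, 0.0299, 0.0488]
ee_rot: [-0.492, 3.103, 0.0]
force: [-0.1, 0.7, 1.7]
width: 0.314
[-0.     0.001 -0.001 -0.002 -0.001  0.    -0.   ] [0.52000328 0.02992827 0.04880526] 10.1333
0.02 0.05 13681 [498.3  23.9] [58.  62.1] 18.3 [0.4937 0.0224 0.0323]
```

```bash
python3 -m handwheel '[{"tx":0,"ty":0,"tz":0.03,"wx":0,"wy":0,"wz":0,"claw":0},{"tx":0,"ty":0,"tz":0.05,"wx":0,"wy":0,"wz":0,"claw":0},{"tx":0,"ty":0,"tz":0.05,"wx":0,"wy":0,"wz":0,"claw":0},{"tx":0,"ty":0,"tz":0.05,"wx":0,"wy":0,"wz":0,"claw":0}]'
```

```text
clock: 10.52
position: [0.52, 0.0299, 0.0487]
ee_rot: [-0.492, 3.102, 0.0]
force: [-2.3, 1.5, 7.0]
width: 0.311
```

Contact (7 N). I ease off and let go.

```bash
python3 -m handwheel '[{"tx":0,"ty":0,"tz":-0.05,"wx":0,"wy":0,"wz":0,"claw":0},{"tx":0,"ty":0,"tz":-0.05,"wx":0,"wy":0,"wz":0,"claw":0.4},{"tx":0,"ty":0,"tz":-0.05,"wx":0,"wy":0,"wz":0,"claw":0.55},{"tx":0,"ty":0,"tz":-0.05,"wx":0,"wy":0,"wz":0,"claw":0.7},{"tx":0,"ty":0,"tz":-0.05,"wx":0,"wy":0,"wz":0,"claw":0.85},{"tx":0,"ty":0,"tz":-0.05,"wx":0,"wy":0,"wz":0,"claw":1},{"tx":0,"ty":0,"tz":-0.05,"wx":0,"wy":0,"wz":0,"claw":1},{"tx":0,"ty":0,"tz":-0.05,"wx":0,"wy":0,"wz":0,"claw":1},{"tx":0,"ty":0,"tz":-0.05,"wx":0,"wy":0,"wz":0,"claw":1},{"tx":0,"ty":0,"tz":-0.05,"wx":0,"wy":0,"wz":0,"claw":1}]'
python3 -m handwheel '[{"tx":0,"ty":0,"tz":-1,"wx":0,"wy":0,"wz":0,"claw":1},{"tx":0,"ty":0,"tz":-3,"wx":0,"wy":0,"wz":0,"claw":1},{"tx":0,"ty":0,"tz":-6,"wx":0,"wy":0,"wz":0,"claw":1},{"tx":0,"ty":0,"tz":-9,"wx":0,"wy":0,"wz":0,"claw":1},{"tx":1,"ty":0,"tz":-12,"wx":0,"wy":0,"wz":0,"claw":1},{"tx":2,"ty":0,"tz":-13,"wx":0,"wy":0,"wz":0,"claw":1},{"tx":2,"ty":0,"tz":-13,"wx":0,"wy":0,"wz":0,"claw":1},{"tx":2,"ty":0,"tz":-13,"wx":0,"wy":0,"wz":0,"claw":1},{"tx":2,"ty":0,"tz":-13,"wx":0,"wy":0,"wz":0,"claw":1}]'
python3 look.py wr11 .52 .03 .02,.034,.07 .036,.07,.05 .05,.07,.05
python3 -c "
from h import *
st=sensors.observe();print(st['joints'].round(2))"
```

```text
clock: 11.35
position: [0.5199, 0.0299, 0.0486]
ee_rot: [0.492, -3.103, -0.0]
force: [-0.4, -0.8, 0.6]
width: 0.913
clock: 12.1
position: [0.5008, 0.0239, 0.1784]
ee_rot: [0.493, -3.102, -0.0]
force: [-0.4, -0.7, -0.4]
width: 0.997
[ 0.001  0.022 -0.005  0.002  0.001 -0.003 -0.001] [0.50078326 0.02386235 0.17838602] 12.1
0.02 0.034 6708 [521.   31.3] [104.7  62.1] 18.3 [0.5087 0.0297 0.0323]
0.036 0.07 1047 [520.2  31.1] [17.7 57.5] 17.5 [0.5184 0.0305 0.0506]
0.05 0.07 530 [520.2  31.4] [17.6 52.6] 18.8 [0.5193 0.0307 0.0579]
[-0.39  0.3   0.29  1.97 -0.11  0.89  1.85]
```

View pics/wr11.png

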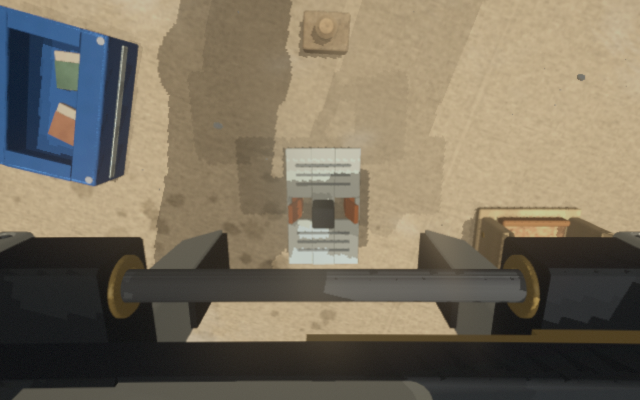

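The cover stands on its feet at (323,205), tabs sprung out, centre (0.5205, 0.031), yaw 18.2°. I turn the jaws 90° to take the block.

```bash
python3 -m handwheel '[{"tx":0,"ty":0,"tz":0,"wx":0,"wy":0,"wz":4,"claw":1},{"tx":0,"ty":0,"tz":0,"wx":0,"wy":0,"wz":10,"claw":1},{"tx":0,"ty":0,"tz":0,"wx":0,"wy":0,"wz":17,"claw":1},{"tx":0,"ty":0,"tz":0,"wx":0,"wy":0,"wz":24,"claw":1},{"tx":0,"ty":0,"tz":0,"wx":0,"wy":0,"wz":31,"claw":1},{"tx":0,"ty":0,"tz":0,"wx":0,"wy":0,"wz":38,"claw":1},{"tx":0,"ty":0,"tz":0,"wx":0,"wy":0,"wz":45,"claw":1},{"tx":0,"ty":0,"tz":0,"wx":0,"wy":0,"wz":52,"claw":1},{"tx":0,"ty":0,"tz":0,"wx":0,"wy":0,"wz":59,"claw":1},{"tx":0,"ty":0,"tz":0,"wx":0,"wy":0,"wz":66,"claw":1},{"tx":0,"ty":0,"tz":0,"wx":0,"wy":0,"wz":72,"claw":1},{"tx":0,"ty":0,"tz":0,"wx":0,"wy":0,"wz":78,"claw":1}]'
python3 -m handwheel '[{"tx":0,"ty":0,"tz":0,"wx":0,"wy":0,"wz":5,"claw":1},{"tx":0,"ty":0,"tz":0,"wx":0,"wy":0,"wz":9,"claw":1},{"tx":0,"ty":0,"tz":0,"wx":0,"wy":0,"wz":12,"claw":1},{"tx":0,"ty":0,"tz":0,"wx":0,"wy":0,"wz":12,"claw":1},{"tx":0,"ty":0,"tz":0,"wx":0,"wy":0,"wz":12,"claw":1},{"tx":0,"ty":0,"tz":0,"wx":0,"wy":0,"wz":12,"claw":1}]'
python3 look.py wr12 .52 .03 .02,.034,.07 .036,.07,.05 .05,.07,.05
python3 -c "
from h import *
st=sensors.observe();print(st['joints'].round(2))
delta(.5205,.0312,.1,18.2)"
```

```text
clock: 13.15
position: [0.5007, 0.0237, 0.1776]
ee_rot: [-1.576, -2.716, 0.003]
force: [0.2, -0.1, -0.3]
width: 1.001
clock: 13.65
position: [0.5008, 0.0237, 0.1782]
ee_rot: [-1.843, -2.544, 0.002]
force: [0.2, 0.8, 0.2]
width: 1.002
[ 0.005 -0.007  0.001  0.001  0.001  0.002 -0.003] [0.50077606 0.02371197 0.17818541] 13.65
0.02 0.034 7392 [521.   30.9] [104.1  63.1] 18.5 [0.5188 0.0326 0.0322]
0.036 0.07 1061 [520.9  30.5] [18.  57.6] 17.1 [0.521  0.0312 0.0531]
0.05 0.07 549 [520.9  31.1] [17.8 52.4] 18.8 [0.5204 0.0317 0.0579]
[-0.66  0.34  0.66  1.99 -0.26  0.9   0.45]
t [0.1  2.11 7.83] w [-0.04  0.01 -0.07] clock 13.7 pos [0.5008 0.0237 0.1784] F [ 0.3  0.3 -0.3] width 1.0
```

View pics/wr12.png

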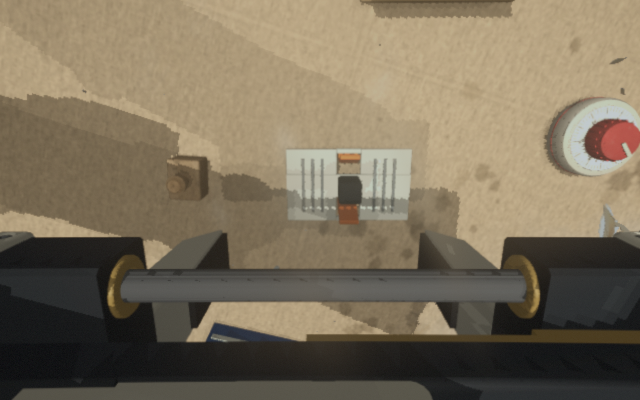

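The jaws are now along the cover's long side, block at (349,190), tabs above and below it. Descending.

```bash
python3 -m handwheel '[{"tx":0.05,"ty":1,"tz":1,"wx":0,"wy":0,"wz":0,"claw":1},{"tx":0.1,"ty":2.1,"tz":3,"wx":0,"wy":0,"wz":0,"claw":1},{"tx":0.1,"ty":2.13,"tz":6,"wx":0,"wy":0,"wz":0,"claw":1},{"tx":0.1,"ty":2.13,"tz":8,"wx":0,"wy":0,"wz":0,"claw":1},{"tx":0.1,"ty":2.13,"tz":9,"wx":0,"wy":0,"wz":0,"claw":1},{"tx":0.1,"ty":2.13,"tz":9.5,"wx":0,"wy":0,"wz":0,"claw":1},{"tx":0.1,"ty":2.13,"tz":9.5,"wx":0,"wy":0,"wz":0,"claw":1},{"tx":0.1,"ty":2.13,"tz":9.5,"wx":0,"wy":0,"wz":0,"claw":1},{"tx":0.1,"ty":2.13,"tz":9.5,"wx":0,"wy":0,"wz":0,"claw":1}]'
python3 look.py wr13 .52 .03 .02,.034,.07 .05,.07,.05
python3 -c "
from h import *
delta(.5207,.0311,.05,18.3)"
```

```text
clock: 14.45
position: [0.5216, 0.0312, 0.0849]
ee_rot: [1.845, 2.541, 0.002]
force: [0.5, 0.2, -0.3]
width: 1.003
[-0.002 -0.002  0.002  0.002 -0.002 -0.003  0.002] [0.52164192 0.03120664 0.08485033] 14.45
0.02 0.034 14138 [520.2  31.9] [104.6  60.2] 18.0 [0.5165 0.0347 0.0322]
0.05 0.07 1207 [536.   46.2] [56.5 36.5] 18.6 [0.5201 0.0326 0.0578]
t [ 0.01 -0.11  3.49] w [ 0.12  0.   -0.26] clock 14.5 pos [0.5217 0.0313 0.0849] F [ 0.   0.6 -0.3] width 1.001
```

View pics/wr13.png

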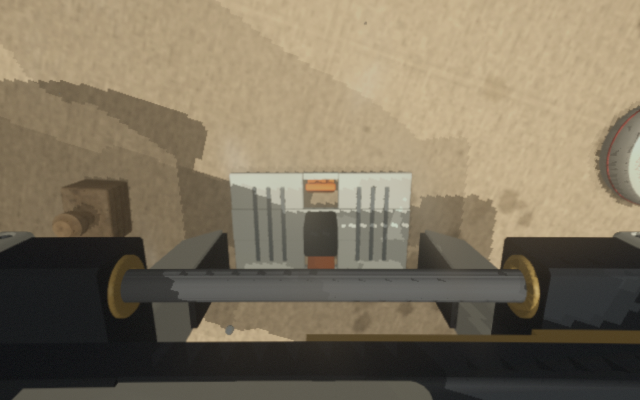

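Block at (320,232), midway between the fingers. I go down and grip it.

```bash
python3 -m handwheel '[{"tx":0,"ty":-0.1,"tz":1,"wx":0,"wy":0,"wz":0,"claw":1},{"tx":0,"ty":-0.1,"tz":2,"wx":0,"wy":0,"wz":0,"claw":1},{"tx":0,"ty":-0.1,"tz":2.8,"wx":0,"wy":0,"wz":0,"claw":1},{"tx":0,"ty":-0.1,"tz":3.3,"wx":0,"wy":0,"wz":0,"claw":1},{"tx":0,"ty":-0.1,"tz":3.4,"wx":0,"wy":0,"wz":0,"claw":1},{"tx":0,"ty":-0.1,"tz":3.4,"wx":0,"wy":0,"wz":0,"claw":1},{"tx":0,"ty":-0.1,"tz":3.4,"wx":0,"wy":0,"wz":0,"claw":1}]' 20
python3 -m handwheel '[{"tx":0,"ty":0,"tz":0,"wx":0,"wy":0,"wz":0,"claw":0.6},{"tx":0,"ty":0,"tz":0,"wx":0,"wy":0,"wz":0,"claw":0.4},{"tx":0,"ty":0,"tz":0,"wx":0,"wy":0,"wz":0,"claw":0.3},{"tx":0,"ty":0,"tz":0,"wx":0,"wy":0,"wz":0,"claw":0.2},{"tx":0,"ty":0,"tz":0,"wx":0,"wy":0,"wz":0,"claw":0.1},{"tx":0,"ty":0,"tz":0,"wx":0,"wy":0,"wz":0,"claw":0},{"tx":0,"ty":0,"tz":0,"wx":0,"wy":0,"wz":0,"claw":0},{"tx":0,"ty":0,"tz":0,"wx":0,"wy":0,"wz":0,"claw":0},{"tx":0,"ty":0,"tz":0,"wx":0,"wy":0,"wz":0,"claw":0},{"tx":0,"ty":0,"tz":0,"wx":0,"wy":0,"wz":0,"claw":0},{"tx":0,"ty":0,"tz":0,"wx":0,"wy":0,"wz":0,"claw":0}]' 20
```

```text
clock: 15.08
position: [0.5199, 0.0308, 0.0497]
ee_rot: [-1.846, -2.542, 0.0]
force: [-1.0, 0.5, -0.3]
width: 1.0
clock: 16.0
position: [0.5199, 0.0309, 0.0497]
ee_rot: [1.846, 2.542, 0.0]
force: [-0.0, 0.7, 0.3]
width: 0.252
```

```bash
python3 -m handwheel '[{"tx":0,"ty":0,"tz":0,"wx":0,"wy":0,"wz":0,"claw":0},{"tx":0,"ty":0,"tz":0,"wx":0,"wy":0,"wz":0,"claw":0},{"tx":0,"ty":0,"tz":0,"wx":0,"wy":0,"wz":0,"claw":0},{"tx":0,"ty":0,"tz":0,"wx":0,"wy":0,"wz":0,"claw":0}]' 20
python3 look.py wr14 .52 .03 .02,.034,.07 .05,.07,.05
```

```text
clock: 16.33
position: [0.5199, 0.0309, 0.0497]
ee_rot: [1.846, 2.542, 0.0]
force: [0.1, -0.8, -0.1]
width: 0.197
[ 0.001 -0.    -0.001  0.001  0.002  0.     0.001] [0.5199084  0.03089359 0.04971892] 16.3333
0.02 0.034 9096 [520.2  30.5] [104.7  62.8] 18.1 [0.5132 0.0502 0.0321]
0.05 0.07 1741 [517.2  39.2] [33.4 36.3] 54.4 [0.5182 0.0381 0.0577]
```

View pics/wr14.png

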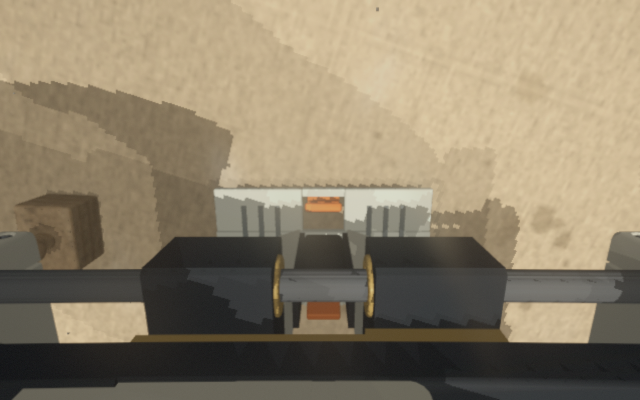

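Opening 18.1 mm, block held, tabs untouched at (323,203) and (323,310). Lifting.

```bash
python3 -m handwheel '[{"tx":0,"ty":0,"tz":-0.3,"wx":0,"wy":0,"wz":0,"claw":0},{"tx":0,"ty":0,"tz":-1,"wx":0,"wy":0,"wz":0,"claw":0},{"tx":0,"ty":0,"tz":-2,"wx":0,"wy":0,"wz":0,"claw":0},{"tx":0,"ty":0,"tz":-3.5,"wx":0,"wy":0,"wz":0,"claw":0},{"tx":0,"ty":0,"tz":-5.5,"wx":0,"wy":0,"wz":0,"claw":0},{"tx":0,"ty":0,"tz":-7.5,"wx":0,"wy":0,"wz":0,"claw":0},{"tx":0,"ty":0,"tz":-9,"wx":0,"wy":0,"wz":0,"claw":0},{"tx":0,"ty":0,"tz":-10,"wx":0,"wy":0,"wz":0,"claw":0},{"tx":0,"ty":0,"tz":-10.5,"wx":0,"wy":0,"wz":0,"claw":0},{"tx":0,"ty":0,"tz":-10.5,"wx":0,"wy":0,"wz":0,"claw":0},{"tx":0,"ty":0,"tz":-10.5,"wx":0,"wy":0,"wz":0,"claw":0}]' 25
python3 look.py wr15 .52 .03 .12,.145,.07
python3 -c "
from h import *
delta(.53,.12,.155,18)"
```

```text
clock: 17.3
position: [0.5196, 0.031, 0.1545]
ee_rot: [-1.845, -2.542, -0.0]
force: [-1.1, 0.3, -0.1]
width: 0.197
[ 0.004  0.017 -0.008  0.009 -0.003 -0.003  0.003] [0.51964989 0.03103714 0.15454892] 17.3
0.12 0.145 9401 [519.8  30.7] [104.8  62.7] 18.1 [0.5141 0.0498 0.137 ]
t [ 8.13  3.76 -0.09] w [-0.05 -0.01  0.04] clock 17.35 pos [0.5194 0.031  0.1541] F [-0.2  0.2 -1.1] width 0.192
```

```bash
python3 -m handwheel '[{"tx":0.5,"ty":0.2,"tz":0,"wx":0,"wy":0,"wz":0,"claw":0},{"tx":1.5,"ty":0.7,"tz":0,"wx":0,"wy":0,"wz":0,"claw":0},{"tx":3.5,"ty":1.6,"tz":0,"wx":0,"wy":0,"wz":0,"claw":0},{"tx":5.5,"ty":2.5,"tz":0,"wx":0,"wy":0,"wz":0,"claw":0},{"tx":7,"ty":3.2,"tz":0,"wx":0,"wy":0,"wz":0,"claw":0},{"tx":8,"ty":3.7,"tz":0,"wx":0,"wy":0,"wz":0,"claw":0},{"tx":8.1,"ty":3.75,"tz":0,"wx":0,"wy":0,"wz":0,"claw":0},{"tx":8.1,"ty":3.75,"tz":0,"wx":0,"wy":0,"wz":0,"claw":0},{"tx":8.1,"ty":3.75,"tz":0,"wx":0,"wy":0,"wz":0,"claw":0},{"tx":8.1,"ty":3.75,"tz":0,"wx":0,"wy":0,"wz":0,"claw":0}]'
python3 look.py wr16 .527 .236 .003,.07,.085 .045,.07,.085 .06,.07,.085
python3 look.py wr16b .53 .12 .12,.145,.07
python3 -c "
from h import *
delta(.527,.236,.155,18)"
```

```text
clock: 18.18
position: [0.5304, 0.1181, 0.1547]
ee_rot: [1.848, 2.54, -0.001]
force: [-0.5, 0.2, -0.5]
width: 0.197
[ 0.004 -0.003 -0.002 -0.    -0.003  0.001 -0.003] [0.53039377 0.11812045 0.1547194 ] 18.1833
0.003 0.07 17272 [533.3 229.5] [153.9 108.6] 35.8 [0.5299 0.2281 0.0088]
0.045 0.07 2639 [539.8 197.5] [109.2  10.1] 18.3 [0.5403 0.1975 0.0597]
0.06 0.07 1297 [540.3 195.2] [108.6   5.5] 18.3 [0.5394 0.1947 0.0627]
[ 0.    -0.001 -0.004 -0.003 -0.002 -0.001 -0.   ] [0.53043721 0.11823975 0.1547963 ] 18.2333
0.12 0.145 9379 [530.7 117.9] [104.6  62.6] 17.8 [0.5248 0.137  0.1372]
t [11.3   3.29 -0.02] w [ 0.    0.01 -0.07] clock 18.2833 pos [0.5305 0.1184 0.1548] F [ 0.4  0.4 -2.3] width 0.19
```

View pics/wr16.png

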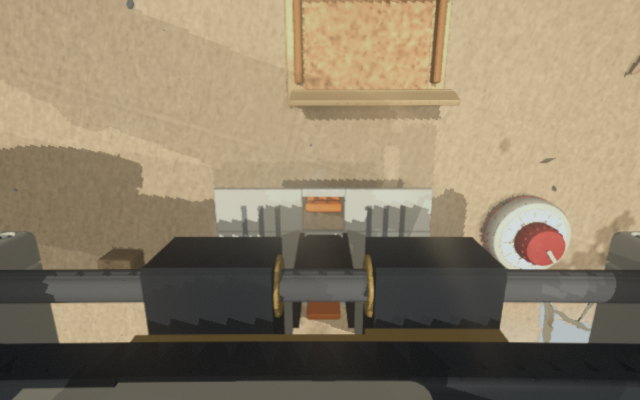

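The near cheek at (373,98) fits the earlier rack pose to within 1 mm. I move over the rack.

```bash
python3 -m handwheel '[{"tx":0.5,"ty":0.2,"tz":0,"wx":0,"wy":0,"wz":0,"claw":0},{"tx":1.5,"ty":0.5,"tz":0,"wx":0,"wy":0,"wz":0,"claw":0},{"tx":3.5,"ty":1,"tz":0,"wx":0,"wy":0,"wz":0,"claw":0},{"tx":5.5,"ty":1.6,"tz":0,"wx":0,"wy":0,"wz":0,"claw":0},{"tx":7.5,"ty":2.2,"tz":0,"wx":0,"wy":0,"wz":0,"claw":0},{"tx":9.5,"ty":2.8,"tz":0,"wx":0,"wy":0,"wz":0,"claw":0},{"tx":10.7,"ty":3.1,"tz":0,"wx":0,"wy":0,"wz":0,"claw":0},{"tx":11.3,"ty":3.3,"tz":0,"wx":0,"wy":0,"wz":0,"claw":0},{"tx":11.3,"ty":3.3,"tz":0,"wx":0,"wy":0,"wz":0,"claw":0},{"tx":11.3,"ty":3.3,"tz":0,"wx":0,"wy":0,"wz":0,"claw":0},{"tx":11.3,"ty":3.3,"tz":0,"wx":0,"wy":0,"wz":0,"claw":0},{"tx":11.3,"ty":3.3,"tz":0,"wx":0,"wy":0,"wz":0,"claw":0}]'
python3 look.py wr17 .527 .236 .003,.07,.09 .045,.07,.09 .12,.145,.07
python3 -c "
from h import *
delta(.527,.236,.155,18)"
```

```text
clock: 19.28
position: [0.5271, 0.2357, 0.1549]
ee_rot: [1.848, 2.54, -0.0]
force: [1.0, -0.7, -0.6]
width: 0.195
[ 0.001 -0.002 -0.005 -0.001 -0.002 -0.001 -0.002] [0.52711313 0.23571307 0.15487196] 19.2833
0.003 0.07 9549 [517.7 240.7] [150.1  96. ] 28.7 [0.5234 0.2591 0.0093]
0.045 0.07 2317 [515.3 273.9] [109.2  10.3] 18.0 [0.5152 0.2747 0.0608]
0.12 0.145 9393 [527.2 235.3] [104.8  62.7] 17.9 [0.5213 0.2545 0.1373]
t [ 0.01 -0.01 -0.01] w [ 0.    0.01 -0.08] clock 19.3333 pos [0.5271 0.2359 0.1549] F [ 0.   0.2 -1.2] width 0.195
```

View pics/wr17.png

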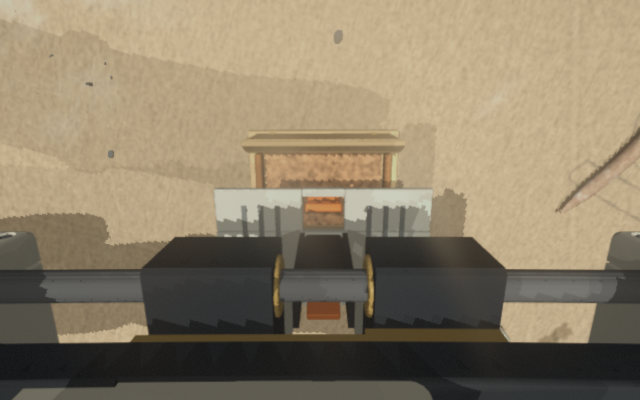

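The cover (322,215) sits centred over the rack (far cheek at (323,142)); the cheek midpoint (527.5, 235.7) vs cover (527.2, 235.3) mm. Lowering in stages.

```bash
python3 -m handwheel '[{"tx":0.03,"ty":0.03,"tz":0.5,"wx":0,"wy":0,"wz":0,"claw":0},{"tx":0.03,"ty":0.03,"tz":1.2,"wx":0,"wy":0,"wz":0,"claw":0},{"tx":0.03,"ty":0.03,"tz":2,"wx":0,"wy":0,"wz":0,"claw":0},{"tx":0.03,"ty":0.03,"tz":3,"wx":0,"wy":0,"wz":0,"claw":0},{"tx":0.03,"ty":0.03,"tz":4,"wx":0,"wy":0,"wz":0,"claw":0},{"tx":0.03,"ty":0.03,"tz":4.8,"wx":0,"wy":0,"wz":0,"claw":0},{"tx":0.03,"ty":0.03,"tz":5.4,"wx":0,"wy":0,"wz":0,"claw":0},{"tx":0.03,"ty":0.03,"tz":6,"wx":0,"wy":0,"wz":0,"claw":0},{"tx":0.03,"ty":0.03,"tz":6,"wx":0,"wy":0,"wz":0,"claw":0},{"tx":0.03,"ty":0.03,"tz":6,"wx":0,"wy":0,"wz":0,"claw":0},{"tx":0.03,"ty":0.03,"tz":6,"wx":0,"wy":0,"wz":0,"claw":0}]'
python3 look.py wr18 .527 .236 .06,.069,.09 .0725,.085,.07
```

```text
clock: 20.25
position: [0.5274, 0.2376, 0.095]
ee_rot: [1.846, 2.542, 0.001]
force: [0.1, -0.3, -0.6]
width: 0.195
[-0.002 -0.007  0.002 -0.001 -0.002 -0.001  0.001] [0.52735258 0.23759857 0.09502309] 20.25
0.06 0.069 2304 [527.3 235.7] [109.9  90.5] 18.0 [0.5179 0.2745 0.0627]
0.0725 0.085 9221 [527.5 237.4] [104.5  62.4] 18.1 [0.5218 0.256  0.0774]
```

View pics/wr18.png

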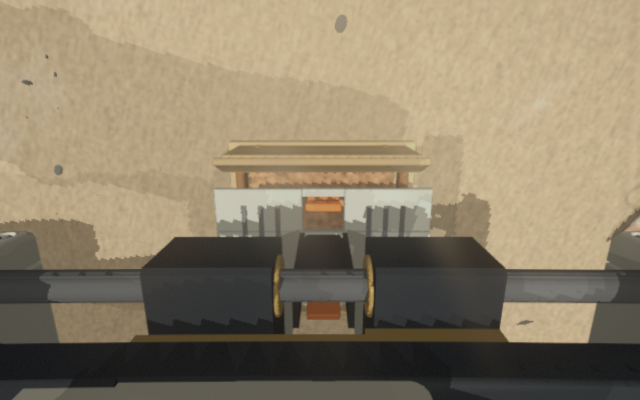

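The cover is 1.7 mm toward the far cheek, so I correct that and go lower.

```bash
python3 -m handwheel '[{"tx":-0.16,"ty":-0.05,"tz":0,"wx":0,"wy":0,"wz":0,"claw":0},{"tx":-0.16,"ty":-0.05,"tz":0.5,"wx":0,"wy":0,"wz":0,"claw":0},{"tx":-0.16,"ty":-0.05,"tz":1,"wx":0,"wy":0,"wz":0,"claw":0},{"tx":-0.16,"ty":-0.05,"tz":1.6,"wx":0,"wy":0,"wz":0,"claw":0},{"tx":-0.16,"ty":-0.05,"tz":2.2,"wx":0,"wy":0,"wz":0,"claw":0},{"tx":-0.16,"ty":-0.05,"tz":2.2,"wx":0,"wy":0,"wz":0,"claw":0},{"tx":-0.16,"ty":-0.05,"tz":2.2,"wx":0,"wy":0,"wz":0,"claw":0},{"tx":-0.16,"ty":-0.05,"tz":2.2,"wx":0,"wy":0,"wz":0,"claw":0}]'
python3 look.py wr19 .527 .236 .058,.069,.09 .05,.057,.07 .045,.06,.03
```

```text
clock: 20.97
position: [0.5271, 0.2359, 0.0727]
ee_rot: [1.846, 2.542, -0.0]
force: [-0.0, -0.2, -1.6]
width: 0.195
[-0.    -0.006  0.002 -0.004  0.002  0.    -0.001] [0.52714251 0.23585192 0.07266292] 20.9667
0.058 0.069 4359 [527.  236.8] [109.9  88.2] 18.0 [0.5269 0.2669 0.0627]
0.05 0.057 10163 [526.5 237.7] [109.5  85.4] 18.0 [0.5222 0.2562 0.055 ]
0.045 0.06 2822 [521.7 253. ] [57.9 24.1] 16.1 [0.5206 0.252  0.055 ]
```

View pics/wr19.png

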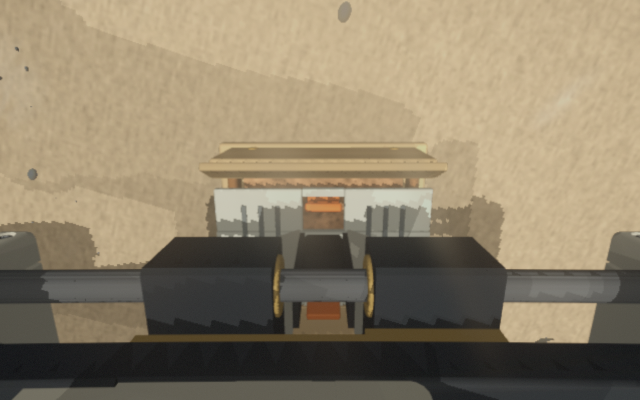

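Centred again, well inside the cheeks. Continuing to near the floor.

```bash
python3 -m handwheel '[{"tx":0,"ty":0,"tz":0.3,"wx":0,"wy":0,"wz":0,"claw":0},{"tx":0,"ty":0,"tz":0.6,"wx":0,"wy":0,"wz":0,"claw":0},{"tx":0,"ty":0,"tz":0.9,"wx":0,"wy":0,"wz":0,"claw":0},{"tx":0,"ty":0,"tz":1.1,"wx":0,"wy":0,"wz":0,"claw":0},{"tx":0,"ty":0,"tz":1.3,"wx":0,"wy":0,"wz":0,"claw":0},{"tx":0,"ty":0,"tz":1.3,"wx":0,"wy":0,"wz":0,"claw":0},{"tx":0,"ty":0,"tz":1.3,"wx":0,"wy":0,"wz":0,"claw":0},{"tx":0,"ty":0,"tz":1.3,"wx":0,"wy":0,"wz":0,"claw":0}]'
```

```text
clock: 21.68
position: [0.5271, 0.2359, 0.0598]
ee_rot: [1.846, 2.542, 0.0]
force: [0.7, -0.3, -0.6]
width: 0.192
```

```bash
python3 -m handwheel '[{"tx":0,"ty":0,"tz":0.1,"wx":0,"wy":0,"wz":0,"claw":0},{"tx":0,"ty":0,"tz":0.18,"wx":0,"wy":0,"wz":0,"claw":0},{"tx":0,"ty":0,"tz":0.18,"wx":0,"wy":0,"wz":0,"claw":0},{"tx":0,"ty":0,"tz":0.18,"wx":0,"wy":0,"wz":0,"claw":0}]'
python3 -m handwheel '[{"tx":0,"ty":0,"tz":0.04,"wx":0,"wy":0,"wz":0,"claw":0},{"tx":0,"ty":0,"tz":0.06,"wx":0,"wy":0,"wz":0,"claw":0},{"tx":0,"ty":0,"tz":0.06,"wx":0,"wy":0,"wz":0,"claw":0}]'
```

```text
clock: 22.02
position: [0.5271, 0.2359, 0.058]
ee_rot: [1.846, 2.542, 0.0]
force: [0.2, 0.0, -1.1]
width: 0.19
clock: 22.27
position: [0.5271, 0.2359, 0.0577]
ee_rot: [-1.846, -2.542, -0.001]
force: [-2.0, -0.5, 6.3]
width: 0.194
```

Contact at exactly the expected height (TCP 0.0577, 6 N). I let go and withdraw straight up.

```bash
python3 -m handwheel '[{"tx":0,"ty":0,"tz":-0.04,"wx":0,"wy":0,"wz":0,"claw":0},{"tx":0,"ty":0,"tz":-0.04,"wx":0,"wy":0,"wz":0,"claw":0.25},{"tx":0,"ty":0,"tz":-0.04,"wx":0,"wy":0,"wz":0,"claw":0.35},{"tx":0,"ty":0,"tz":-0.04,"wx":0,"wy":0,"wz":0,"claw":0.5},{"tx":0,"ty":0,"tz":-0.04,"wx":0,"wy":0,"wz":0,"claw":0.6},{"tx":0,"ty":0,"tz":-0.04,"wx":0,"wy":0,"wz":0,"claw":0.6},{"tx":0,"ty":0,"tz":-0.04,"wx":0,"wy":0,"wz":0,"claw":0.6},{"tx":0,"ty":0,"tz":-0.04,"wx":0,"wy":0,"wz":0,"claw":0.6}]'
python3 -m handwheel '[{"tx":0,"ty":0,"tz":-0.5,"wx":0,"wy":0,"wz":0,"claw":0.6},{"tx":0,"ty":0,"tz":-2,"wx":0,"wy":0,"wz":0,"claw":0.6},{"tx":0,"ty":0,"tz":-4,"wx":0,"wy":0,"wz":0,"claw":0.6},{"tx":0,"ty":0,"tz":-7,"wx":0,"wy":0,"wz":0,"claw":0.6},{"tx":0,"ty":0,"tz":-10,"wx":0,"wy":0,"wz":0,"claw":0.6},{"tx":-1,"ty":0,"tz":-13,"wx":0,"wy":0,"wz":0,"claw":0.6},{"tx":-3,"ty":0,"tz":-15,"wx":0,"wy":0,"wz":0,"claw":0.6},{"tx":-5,"ty":0,"tz":-15,"wx":0,"wy":0,"wz":0,"claw":0.6},{"tx":-5,"ty":0,"tz":-15,"wx":0,"wy":0,"wz":0,"claw":0.6},{"tx":-5,"ty":0,"tz":-15,"wx":0,"wy":0,"wz":0,"claw":0.6},{"tx":-5,"ty":0,"tz":-15,"wx":0,"wy":0,"wz":0,"claw":0.6}]'
python3 look.py wr20 .5274 .2357 .036,.042,.05 .06,.068,.09 .06,.069,.02
python3 - <<'E'
from h import *
im,d=vision.get_image("side"); cv2.imwrite("pics/side1.png",im)
P=cloud("side",d,cam("side"))
for l in ("timer","glaze_jar","stamp_block"):
    for r in nets.cut_out(l,"side")[:1]:
        print(l,round(r["score"],2),np.round(r["uv"]),np.round(np.median(P[r["region"]&(d>0)],0),3))
E
```

```text
clock: 22.93
position: [0.5271, 0.2359, 0.0577]
ee_rot: [1.846, 2.542, -0.0]
force: [0.1, 0.8, 0.4]
width: 0.589
clock: 23.85
position: [0.5421, 0.1889, 0.2076]
ee_rot: [-1.845, -2.542, 0.0]
force: [-0.1, 0.2, -0.7]
width: 0.597
[-0.011  0.009 -0.012 -0.    -0.004 -0.002  0.   ] [0.54209484 0.18885906 0.20755453] 23.85
0.036 0.042 6403 [527.6 235.2] [99.8 70.9] 18.0 [0.5242 0.2371 0.0401]
0.06 0.068 2356 [527.6 235.5] [110.   90.6] 18.2 [0.5271 0.2401 0.063 ]
0.06 0.069 541 [527.9 235.8] [17.7 18.2] 18.1 [0.5279 0.236  0.0658]
timer 0.71 [210. 274.] [0.702 0.148 0.025]
glaze_jar 0.82 [247. 203.] [ 0.693 -0.123  0.042]
stamp_block 0.73 [368. 245.] [0.385 0.    0.022]
```

View pics/wr20.png

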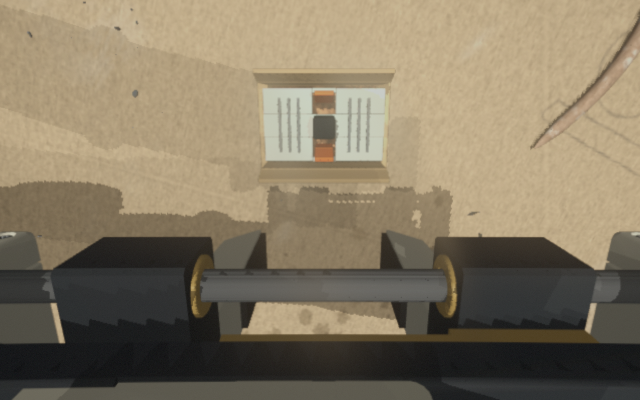

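View pics/side1.png

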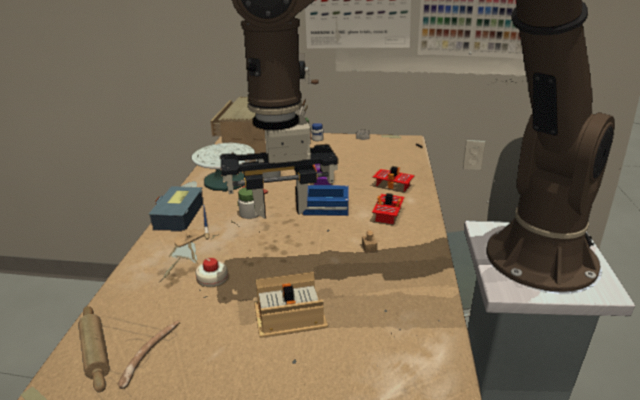

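The wrist view shows the cover in the rack at (325,125), level: plate top 0.040, block top 0.066, within 0.5 mm of the rack centre. The side view shows the gripper clear, with the timer (210,274), jar (247,203) and stamp (368,245) unmoved.

```bash
python3 -c "
from h import *
print(arm.sign_off())"
```

```text
the job is handed in; nothing more can be done
None
```

The cover is parked right way up in the plywood rack, and I handed the job in at about 24 s of the 64 s allowed.

- **Opening:** I squeezed both tabs to about 29 mm at 25–30 N and lifted the cover straight off. The wrist force stayed around 1 N, so it was not forced.
- **Standing:** I stood it on the bare table between the case and the rack at about (0.52, 0.03), with about 7 N at contact. After I let go, the tabs had sprung out and the plate was level.
- **Parking:** I took it again by the black grip block (18 mm opening), tabs left alone. I lowered it between the cheeks to contact at about 6 N and let go. On the way down I corrected a 1.7 mm sideways drift.

**Last checks:**
- The plate top is at 0.040 m and the block top at 0.066 m, as they should be on the rack's floor.
- The cover's centre is within about 0.5 mm of the rack's centre and its yaw matches.
- The gripper is open and about 15 cm above the release height, touching nothing.
- The timer and the stamp block read within 1 mm of where they started. The jar's reading shifted about 5 mm, but the gripper hid part of it in that picture and nothing came near it.

No check failed. The first move call was refused because its rows lacked some keys, and nothing moved.

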